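# Seal the vacuum chamber and set its pump timer

## Task

Seal the vacuum chamber: tighten its four wing screws clockwise up to their stops in cross order, so that two diagonally opposite screws are both tight before you turn either of the other two. Then roll the thumbwheel of the pump timer until it shows 6 and let it rest clicked in there. Leave the bottle, the beaker, the measuring cylinder and the little jar standing where they are.

Things in the scene. Friction and masses are not known exactly. Their poses are not given: they have to be found in the camera images.
- chamber: Vacuum chamber, fixed: steel trough, black gasket, clear cover 174 mm (x) by 204 mm (y), cover top 92 mm above the bench. Origin at the bench under its centre, x axis to its back (away from the robot; brass vent valve there to x = 99 mm, 53 mm high). Wing screws at the cover's corners, x = -65 or +65 mm, y = -80 or +80 mm.
- timer: Pump timer console, fixed: grey box with a white top, 150 mm (x) by 130 mm (y), top 80 mm above the bench. Origin at the bench under its centre, x axis away from the robot.
- wheel (a joint): Thumbwheel, rad, 0.6283 per click; the number on top is value / 0.6283 rounded, modulo 10 (3.770 and 10.053 show 6). Turns endlessly. Rolling its top along the console's +x (away from the robot) raises the number, -x lowers it. Let go, it settles within 0.05 rad of a number; 1.5 N at the rim carries it over a click. It follows a tip pressed on it with 5 to 15 N, 14.5 mm per click.
- wheel_top (a point): Fixed point at the top of the thumbwheel, 94 mm above the bench, over the console's centre; axes are the console's. Wheel 24 mm wide, 46 mm in diameter, fine ribs, axle along y 23 mm below this point. White band with black numerals 0 to 9, read between two red marks. Bezel: cheeks at y = 14 to 18 mm either side, 6 mm below this point; bars at x = 28 mm before and behind, 10 mm below.
- gauge (a point): Top centre of the round vacuum gauge, 50 mm across, that stands on the middle of the chamber's cover, 45 mm high. An obstacle.
- bottle: Laboratory bottle with a blue cap, 70 mm across, 135 mm high, loose, about 160 mm behind the chamber's centre. Bystander. Origin at the centre of its foot.
- beaker: Glass beaker, 68 mm across, 85 mm high, loose, on the bench about 145 mm behind the console's centre. Bystander. Origin at the centre of its foot.
- jar: Small amber sample jar with a white lid, 32 mm across, 34 mm high, loose, standing on the console's top beside the thumbwheel (about 45 mm to its left, centre to centre). Bystander. Origin at the centre of its foot.
- cylinder: Slim clear measuring cylinder, 155 mm high, tube 24 mm across (guard collar 31 mm), blue foot 52 mm across, loose, easily knocked over, on the bench in the gap between chamber and timer. Bystander. Origin at the centre of its foot.
- screw_a (a joint): Turn of the near left wing screw (seen from the robot; diagonally opposite screw_c), in rad, growing clockwise seen from above, which tightens it. It starts between 0 and 0.35 and is tight against its stop at 1.2, so it needs 0.85 to 1.2 rad (49 to 69 degrees). It stays where it is left; it turns with about 0.1 N m.
- screw_a_wings (a point): Middle of the wings of the near left wing screw, on its axis, 18 mm above the cover (110 mm above the bench). Black wings 44 mm long along this point's x axis, 8 mm thick along y, top 26 mm above the cover; below 10 mm is a hub 13 mm across. z is up; the point turns with the screw. Pinch the wings' two faces from above, fingertips 10 mm above the cover.
- screw_b (a joint): Turn of the far left wing screw (seen from the robot; diagonally opposite screw_d), in rad, growing clockwise seen from above, which tightens it. It starts between 0 and 0.35 and is tight against its stop at 1.2, so it needs 0.85 to 1.2 rad (49 to 69 degrees). It stays where it is left; it turns with about 0.1 N m.
- screw_b_wings (a point): Middle of the wings of the far left wing screw, on its axis, 18 mm above the cover (110 mm above the bench). Black wings 44 mm long along this point's x axis, 8 mm thick along y, top 26 mm above the cover; below 10 mm is a hub 13 mm across. z is up; the point turns with the screw. Pinch the wings' two faces from above, fingertips 10 mm above the cover.
- screw_c (a joint): Turn of the far right wing screw (seen from the robot; diagonally opposite screw_a), in rad, growing clockwise seen from above, which tightens it. It starts between 0 and 0.35 and is tight against its stop at 1.2, so it needs 0.85 to 1.2 rad (49 to 69 degrees). It stays where it is left; it turns with about 0.1 N m.
- screw_c_wings (a point): Middle of the wings of the far right wing screw, on its axis, 18 mm above the cover (110 mm above the bench). Black wings 44 mm long along this point's x axis, 8 mm thick along y, top 26 mm above the cover; below 10 mm is a hub 13 mm across. z is up; the point turns with the screw. Pinch the wings' two faces from above, fingertips 10 mm above the cover.
- screw_d (a joint): Turn of the near right wing screw (seen from the robot; diagonally opposite screw_b), in rad, growing clockwise seen from above, which tightens it. It starts between 0 and 0.35 and is tight against its stop at 1.2, so it needs 0.85 to 1.2 rad (49 to 69 degrees). It stays where it is left; it turns with about 0.1 N m.
- screw_d_wings (a point): Middle of the wings of the near right wing screw, on its axis, 18 mm above the cover (110 mm above the bench). Black wings 44 mm long along this point's x axis, 8 mm thick along y, top 26 mm above the cover; below 10 mm is a hub 13 mm across. z is up; the point turns with the screw. Pinch the wings' two faces from above, fingertips 10 mm above the cover.
There are look-alikes about, which are no part of the job. What is shaped like the timer but orange or purple is not meant.

How it is judged:
By the outcome, as a careful person would: the job done as asked, in the order asked, and still so for the second after the job is handed in, with the robot touching nothing.
It also fails if it takes over 72 s, if anything falls off the work surface, if the arm or the gripper's body presses on something with over 40 N, if the wrist force passes 120 N, or if a joint passes its speed limit or range.

## Robot

A 6-joint arm with a two-finger parallel gripper is mounted at the origin on the work surface. World frame = base frame: x ahead of the robot, y to its left, z up, the work surface at z = 0. Lengths are in m, angles in rad, forces in N, time in s.
With the tool pointing down it reaches from about 0.3 to 0.775 m from the base axis. Payload 14.6 kg.
Tool frame: the origin (TCP) lies between the finger pads; the fingertips stand env.tip_extent ahead of it and the grasp point (between the pads) lies 8 mm behind it (env.tip_extent is the distance from the TCP to the fingertips, in m); x points along the fingers, z is the direction in which the jaws open and shut, and the axes are right-handed (so a half turn about x gives the same grasp; the last joint's range is limited). The gripper opens to 85 mm and grips with 20 to 120 N. Pads are 22 mm wide; open, the fingers measure 114 mm over their backs; the gripper's body (76 mm by 85 mm) begins 54 mm behind the grasp point. The pads swing forward as they close: fully open they stand 13 mm farther back than shut.
Start: joints at [1.184, 0.3, 1.521, -0, 1.321, -0.067], TCP at [0.173, 0.522, 0.242] pointing down, gripper open.
Joint ranges: [-3.03, 3.03], [-0.79, 2.21], [0.23, 2.52], [-1.04, 4.18], [0, 3.07], [-2.55, 2.55]. Speed limits (rad/s): [2.22, 2.22, 2.57, 3.14, 3.14, 3.14].

## Interface

Orientations are given as a unit quaternion [x, y, z, w].
In Python, from bench import env, cams, finder gives the robot as it stands.
- The arm moves only by the tool drive_tool, never from a script. Its argument "series" is a list that holds one entry, the list of rows, each a list of 7 numbers: the turn, a rotation vector about the world's x, y, z in degrees, then the shift along the world's x, y, z in cm, then the finger opening in cm, from 0 to 8.54. A call has 1 to 5 rows; each row is the pose to reach, as a shift and turn from the pose commanded when the call began; what a row does not reach only later rows make up. A row lasts 1/12 s, in which the tool goes at most 41.7 mm and 7.16 degrees, less where a joint would pass 70% of its speed; a pose out of reach is approached as far as the arm can. A call with a gripper value outside its range is refused whole. The fingers move at their own pace and stop on an object; "squeeze" is the grip in N (left out, the last holds). Time passes only in rows, so rows that repeat a pose let the fingers close. It gives the time, the measured TCP pose, the force and the opening at its end, in the units of the state.
- env.read_state(): the state, without advancing time (a new reading comes with each control period).
- cams.snapshot(name): name is "scene" or "top" or "wrist"; returns the picture (400x640x3 uint8, blue, green, red); there is no depth.
- cams.camera_info(name): a dict with "fx", "fy", "cx", "cy" (pixels), "world_from_camera" (4x4, takes a point from camera to world coordinates). Camera axes: x right, y down, z forward; pixel columns grow to the right and rows downward; lengths in m; the calibration is good to about 2 mm. A picture is of the moment at which its call begins: read the wrist's pose just before it. camera_info takes no time and is no camera call; for the wrist camera it gives the pose at the moment of the call.
- env.close_job(): hands the job in, once; it reports no verdict.
Trained networks look in the newest picture that a camera, given by its name, has taken for a name from the list of things; names that differ only in an ending like _2 or _b are one class to them, and where a whole thing is asked for, a point or a joint stands for the part that bears it (a point fixed in the world has none). Each returns a list of dicts, best first, with "confidence" (0 to 1); they miss things now and then, are a little off and sometimes report something else, mostly with a low value. They report only what shows in the picture. A call takes as long as a camera call. They do not tell look-alikes from the thing itself.
- finder.find_in(camera, query): "location" ([row, column] in pixels, amid what is visible of it).
The state is a dict: "t": time; "q": joint angles; "joint_vel": joint speeds; "joint_efforts": joint torques, N m; "eef_pos": TCP position; "eef_rot": TCP orientation; "contact_force": force on the tool from outside, world axes, zero at the start; "ft_torque": the same for the moment, N m; "width": finger opening in m.
Only numpy, scipy, OpenCV 4.12 (cv2) and the standard library are available. Lean on these libraries where they do the work, as an engineer would, in place of code of your own. Each camera call takes 0.05 s, during which the arm holds its last target. There are 200 camera calls.

## Working session

There is one attempt and no reset: what is moved stays moved. The work goes in short steps, Python scripts to look and compute and a tool call to move; the robot and the scene stay as the last step left them, time stands still between calls to the robot, and variables do not carry over. Pictures are saved under pics/ and viewed, about 8 in all and at most 12, crops included, and the job is handed in when it is done.

Besides the shell and the picture viewer there is one more tool, called after "Emit:" as a command line: name --argument value ..., lists and objects as JSON in quotes. drive_tool: Moves the arm, as the interface text tells. Its arguments: {"type":"object","properties":{"series":{"type":"array"},"squeeze":{"type":"number"}},"required":["series"]}

```bash
ls; mkdir -p pics; python3 - <<'E'
from bench import env,cams,finder
import cv2,json
print(env.read_state()); print(env.tip_extent)
a=cams.snapshot("scene"); 
for n in ["screw_a_wings","wheel","timer","cylinder","jar","beaker","bottle","chamber"]:
    print("scene",n,[(r["location"],round(r["confidence"],2)) for r in finder.find_in("scene",n)][:5])
b=cams.snapshot("top")
for n in ["screw_a_wings","wheel","timer","cylinder","jar","beaker"]:
    print("top",n,[(r["location"],round(r["confidence"],2)) for r in finder.find_in("top",n)][:5])
cv2.imwrite("pics/s.png",a);cv2.imwrite("pics/t.png",b)
for c in ["scene","top","wrist"]: print(c,cams.camera_info(c))
E
```

```text
pics
{'t': 0.0, 'q': array([ 1.18439311e+00,  3.00474317e-01,  1.52158700e+00, -6.84208920e-06,
        1.32070097e+00, -6.66338902e-02]), 'joint_vel': array([-0.00031971, -0.00015858,  0.00141804,  0.00010841,  0.00035494,
        0.00121322]), 'joint_efforts': array([ 4.92257932e-04, -5.43510640e+01, -3.61793125e+01, -1.84681574e-05,
        4.10608569e-03, -5.84589998e-05]), 'eef_pos': array([0.17282887, 0.521905  , 0.24171704]), 'eef_rot': array([-0.41424232,  0.57357392,  0.41379982,  0.57287518]), 'contact_force': array([-0.27294894, -0.08622399,  0.10055541]), 'ft_torque': array([0.04023881, 0.00565911, 0.0200085 ]), 'width': 0.08552085981078829}
0.011
scene screw_a_wings []
scene wheel [([243.5, 469.1], 0.57), ([150.6, 290.9], 0.54), ([290.6, 250.6], 0.43), ([276.0, 370.8], 0.43), ([268.5, 376.6], 0.41)]
scene timer [([275.1, 373.1], 0.98), ([201.4, 370.5], 0.73), ([297.1, 254.3], 0.65), ([253.0, 462.9], 0.64), ([143.9, 336.8], 0.61)]
scene cylinder [([227.2, 318.4], 0.65)]
scene jar [([289.7, 380.8], 0.74)]
scene beaker [([305.6, 334.4], 0.6)]
scene bottle [([186.2, 222.6], 
[... 1002 characters left out ...]
7504, -0.99684881,  0.07586415,  0.47350331],
       [-0.99969801,  0.02372782,  0.00639305, -0.00236186],
       [-0.008173  , -0.07569308, -0.99709767,  1.12039469],
       [ 0.        ,  0.        ,  0.        ,  1.        ]])}
wrist {'fx': 327.3192724939582, 'fy': 327.3192724939582, 'cx': 314.6237451348667, 'cy': 197.9621254661201, 'world_from_camera': array([[ 3.14491277e-01,  9.13648980e-01,  2.57567034e-01,
         1.06902447e-01],
       [ 9.49260073e-01, -3.02905179e-01, -8.45799433e-02,
         5.44575122e-01],
       [ 7.42009492e-04,  2.71097756e-01, -9.62551534e-01,
         3.73650165e-01],
       [ 0.00000000e+00,  0.00000000e+00,  0.00000000e+00,
         1.00000000e+00]])}
```

```bash
python3 - <<'E'
import cv2
t=cv2.imread("pics/t.png");cv2.imwrite("pics/t2.png",cv2.resize(t[60:340,140:500],(800,622),interpolation=cv2.INTER_CUBIC)[:600])
E
```

```text
(no output)
```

View pics/t2.png

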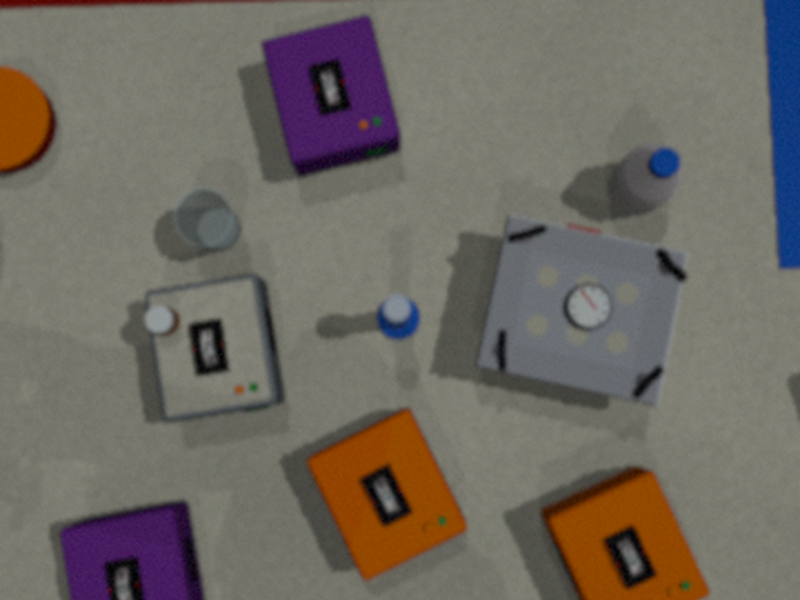

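View pics/s.png

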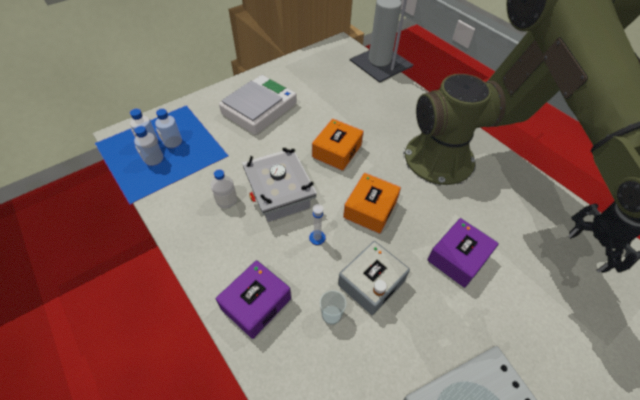

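The top view shows the grey/white timer at about (215,345) in the zoomed picture. Around the chamber the wing screws are at a (502,350), b (527,233), c (671,265) and d (648,381). The jar is left of the wheel, the cylinder at (398,315) and the beaker behind the timer.

```bash
cat > h.py <<'E'
from bench import env,cams,finder
import cv2,numpy as np
from scipy.spatial.transform import Rotation as R
def unproj(i,px,z):  # px = (col,row)
    T=i["world_from_camera"]; d=T[:3,:3]@[(px[0]-i["cx"])/i["fx"],(px[1]-i["cy"])/i["fy"],1]
    return (T[:3,3]+d*(z-T[2,3])/d[2])[:2]
def proj(i,p):
    T=i["world_from_camera"]; c=T[:3,:3].T@(np.array(p)-T[:3,3])
    return np.array([i["fx"]*c[0]/c[2]+i["cx"],i["fy"]*c[1]/c[2]+i["cy"]])
def wing(img,i,guess,z=.118,r=45,thr=45):
    """dark bar nearest guess (world xy): centre xy and direction deg (mod 180)"""
    u=proj(i,[*guess,z]); m=(img.max(2)<thr).astype(np.uint8)
    n,l,s,c=cv2.connectedComponentsWithStats(m)
    k=[j for j in range(1,n) if s[j,4]>25 and np.hypot(*(c[j]-u))<r]
    if not k: return None
    j=min(k,key=lambda j:np.hypot(*(c[j]-u)))
    ys,xs=np.where(l==j); P=np.array([unproj(i,p,z) for p in zip(xs,ys)])
    w,v=np.linalg.eigh(np.cov(P.T)); d=v[:,1]
    return P.mean(0).round(4),round(np.degrees(np.arctan2(d[1],d[0]))%180,1),s[j,4],round(4*np.sqrt(w[1])*.866,4)
def tool():
    s=env.read_state(); m=R.from_quat(s["eef_rot"]).as_matrix()
    print("t",round(s["t"],2),"pos",s["eef_pos"].round(4),"x",m[:,0].round(3),"jawdeg",round(np.degrees(np.arctan2(m[1,2],m[0,2])),1),"q",s["q"].round(2),"w",round(s["width"],4),"F",s["contact_force"].round(1))
E
python3 - <<'E'
from h import *
tool()
t=cv2.imread("pics/t.png");i=cams.camera_info("top")
f=lambda x,y:(140+x*360/800,60+y*280/622)
for n,p in dict(a=(502,350),b=(527,233),c=(671,265),d=(648,381)).items():
    g=unproj(i,f(*p),.118); print(n,g.round(3),[wing(t,i,g,r=15,thr=h) for h in (45,60)])
print("gauge",unproj(i,f(588,306),.137).round(3))
print("wheel",unproj(i,f(208,347),.094).round(3),"bars",unproj(i,f(200,322),.088),unproj(i,f(218,372),.088))
print("timer corners",[unproj(i,f(*p),.08).round(3) for p in [(147,293),(257,276),(276,404),(164,418)]])
print("cyl",unproj(i,f(400,318),.01).round(3),"jar",unproj(i,f(159,319),.114).round(3))
for p in [(512,217),(685,255),(660,403),(480,365)]: print(unproj(i,f(*p),.092).round(3))
E
```

```text
t 0.8 pos [0.1729 0.5221 0.2423] x [-0.  0. -1.] jawdeg 71.7 q [ 1.18  0.3   1.52  0.    1.32 -0.07] w 0.0854 F [ 0.7 -0.4  1.3]
a [ 0.505 -0.105] [(array([ 0.5048, -0.1036]), np.float64(178.4), np.int32(40), np.float64(0.0369)), (array([ 0.5046, -0.1029]), np.float64(178.9), np.int32(55), np.float64(0.0411))]
b [ 0.631 -0.136] [(array([ 0.6307, -0.1341]), np.float64(105.1), np.int32(33), np.float64(0.0376)), (array([ 0.6308, -0.1344]), np.float64(105.7), np.int32(49), np.float64(0.0395))]
c [ 0.592 -0.29 ] [(array([ 0.5928, -0.2879]), np.float64(39.8), np.int32(55), np.float64(0.0369)), (array([ 0.5926, -0.2876]), np.float64(40.6), np.int32(69), np.float64(0.0357))]
d [ 0.468 -0.26 ] [(array([ 0.4683, -0.2575]), np.float64(134.0), np.int32(43), np.float64(0.0352)), (array([ 0.4685, -0.2576]), np.float64(134.1), np.int32(63), np.float64(0.0385))]
gauge [ 0.549 -0.195]
wheel [0.517 0.216] bars [0.54477377 0.22558308] [0.48890268 0.20604585]
timer corners [array([0.579, 0.287]), array([0.596, 0.163]), array([0.452, 0.143]), array([0.439, 0.268])]
cyl [0.549 0.004] jar [0.547 0.264]
[ 0.653 -0.124]
[ 0.606 -0.314]
[ 0.444 -0.279]
[ 0.49  -0.083]
```

Emit:
drive_tool --series '[[[0, 0, 1, 1.9, -3.5, 0, 8.5], [0, 0, 2, 3.8, -7, 0, 8.5], [0, 0, 3, 5.7, -10.5, 0, 8.5], [0, 0, 4, 7.6, -14, 0, 8.5], [0, 0, 5, 9.4, -17.6, 0, 8.5]]]'

```text
t: 1.22
eef_pos: [0.2673, 0.3445, 0.2423]
eef_rot: [-0.439, 0.554, 0.439, 0.554]
contact_force: [1.4, -0.5, -0.9]
width: 0.085
```

Emit:
drive_tool --series '[[[0, 0, 1, 1.9, -3.5, 0, 6], [0, 0, 2, 3.8, -7, 0, 6], [0, 0, 3, 5.7, -10.5, 0, 6], [0, 0, 4, 7.6, -14, 0, 6], [0, 0, 5, 9.4, -17.6, 0, 6]]]'

```text
t: 1.63
eef_pos: [0.3614, 0.1683, 0.2426]
eef_rot: [-0.463, 0.534, 0.463, 0.535]
contact_force: [0.7, 0.7, -0.1]
width: 0.06
```

Emit:
drive_tool --series '[[[0, 0, 1, 1.9, -3.5, 0, 5], [0, 0, 2, 3.8, -7, 0, 5], [0, 0, 3, 5.7, -10.5, 0, 5], [0, 0, 4, 7.6, -14, 0, 5], [0, 0, 5, 9.4, -17.6, 0, 5]]]'

```text
t: 2.05
eef_pos: [0.4555, -0.0079, 0.2425]
eef_rot: [-0.486, 0.514, 0.485, 0.514]
contact_force: [0.6, 0.3, -0.4]
width: 0.0503
```

Emit:
drive_tool --series '[[[0, 0, 1, 2, -3.5, -1, 4], [0, 0, 2, 4, -7, -2, 4], [0, 0, 2, 5, -9.7, -3, 4], [0, 0, 2, 5, -9.7, -3, 4], [0, 0, 2, 5, -9.7, -3, 4]]]'

```text
t: 2.47
eef_pos: [0.5047, -0.1039, 0.2114]
eef_rot: [-0.493, 0.507, 0.494, 0.506]
contact_force: [-0.3, -0.3, 0.4]
width: 0.0401
```

```bash
python3 - <<'E'
from h import *
i=cams.camera_info("wrist"); w=cams.snapshot("wrist"); tool()
for n,g in dict(a=(.505,-.103),b=(.631,-.134),c=(.593,-.288),d=(.468,-.258)).items():
    print(n,proj(i,[*g,.118]).round(),[wing(w,i,g,r=45,thr=h) for h in (35,45,60)])
cv2.imwrite("pics/w1.png",w)
E
```

```text
t 2.52 pos [ 0.5047 -0.1029  0.2121] x [-0.001  0.    -1.   ] jawdeg 88.6 q [-0.27  0.25  1.66  0.    1.24 -1.82] w 0.0399 F [ 0.   0.7 -0.4]
a [314. 207.] [(array([ 0.4966, -0.1018]), np.float64(25.8), np.int32(59), np.float64(0.0066)), (array([ 0.5031, -0.1022]), np.float64(178.1), np.int32(424), np.float64(0.04)), (array([ 0.5032, -0.1021]), np.float64(178.4), np.int32(447), np.float64(0.0401))]
b [281. 354.] [(array([ 0.6296, -0.1079]), np.float64(88.0), np.int32(42268), np.float64(0.4415)), (array([ 0.628 , -0.1084]), np.float64(87.9), np.int32(46433), np.float64(0.4372)), (array([ 0.6268, -0.1097]), np.float64(87.5), np.int32(47909), np.float64(0.4356))]
c [ 84. 318.] [None, None, None]
d [ 89. 161.] [(array([ 0.4661, -0.2492]), np.float64(134.0), np.int32(541), np.float64(0.0429)), (array([ 0.4663, -0.2506]), np.float64(133.5), np.int32(784), np.float64(0.0421)), (array([ 0.4663, -0.2509]), np.float64(133.0), np.int32(885), np.float64(0.0418))]
```

View pics/w1.png

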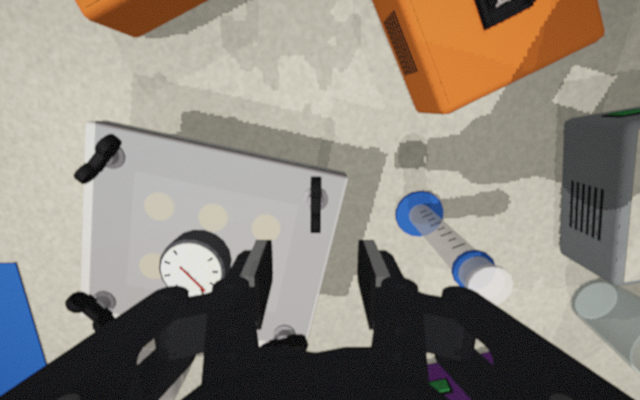

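The wrist view shows wing a at (316,205), lined up between the fingers. The cylinder is well clear at (420,215). I'll descend, grip and turn.

Emit:
drive_tool --series '[[[0, 0, 0, -0.1, 0.1, -2.5, 3.5], [0, 0, 0, -0.1, 0.1, -5, 3], [0, 0, 0, -0.1, 0.1, -7.5, 3], [0, 0, 0, -0.1, 0.1, -9.8, 3], [0, 0, 0, -0.1, 0.1, -9.8, 3]]]' --squeeze 60

```text
t: 2.93
eef_pos: [0.5021, -0.1003, 0.1112]
eef_rot: [-0.493, 0.506, 0.496, 0.504]
contact_force: [-0.1, 0.5, 0.0]
width: 0.0299
```

Emit:
drive_tool --series '[[[0, 0, 0, 0, 0, 0, 0], [0, 0, 0, 0, 0, 0, 0], [0, 0, 0, 0, 0, 0, 0], [0, 0, 0, 0, 0, 0, 0], [0, 0, 0, 0, 0, 0, 0]]]' --squeeze 60

```text
t: 3.35
eef_pos: [0.5044, -0.1029, 0.1162]
eef_rot: [-0.495, 0.506, 0.493, 0.506]
contact_force: [-2.0, -11.9, -3.9]
width: 0.0057
```

```bash
python3 - <<'E'
from h import *
tool(); print(env.read_state()["ft_torque"])
E
```

```text
t 3.35 pos [ 0.5044 -0.1029  0.1162] x [ 0.002 -0.003 -1.   ] jawdeg 88.7 q [-0.27  0.37  1.75 -0.    1.02 -1.82] w 0.0057 F [ -2.  -11.9  -3.9]
[-1.72342003  0.23640189 -0.14951506]
```

Emit:
drive_tool --series '[[[0, 0, -6, 0, 0, 0, 0], [0, 0, -12, 0, 0, 0, 0], [0, 0, -18, 0, 0, 0, 0], [0, 0, -24, 0, 0, 0, 0], [0, 0, -30, 0, 0, 0, 0]]]'

```text
t: 3.77
eef_pos: [0.5047, -0.102, 0.1162]
eef_rot: [-0.346, 0.616, 0.344, 0.618]
contact_force: [3.9, -1.3, -5.2]
width: 0.006
```

```bash
cat > q.py <<'E'
from h import *
tool(); print(env.read_state()["ft_torque"].round(2))
E
python3 q.py
```

```text
t 3.77 pos [ 0.5047 -0.102   0.1162] x [ 0.003 -0.001 -1.   ] jawdeg 58.4 q [-0.27  0.37  1.75 -0.    1.02 -1.29] w 0.006 F [ 3.9 -1.3 -5.2]
[ 0.02 -0.6   0.14]
```

Emit:
drive_tool --series '[[[0, 0, -5, 0, 0, 0, 0], [0, 0, -10, 0, 0, 0, 0], [0, 0, -15, 0, 0, 0, 0], [0, 0, -18, 0, 0, 0, 0], [0, 0, -18, 0, 0, 0, 0]]]'

```text
t: 4.18
eef_pos: [0.5052, -0.1015, 0.1162]
eef_rot: [-0.245, 0.662, 0.244, 0.665]
contact_force: [6.8, 1.9, -7.4]
width: 0.0058
```

```bash
python3 q.py
```

```text
t 4.18 pos [ 0.5052 -0.1015  0.1162] x [ 0.004 -0.    -1.   ] jawdeg 40.5 q [-0.27  0.37  1.75  0.    1.02 -0.98] w 0.0058 F [ 6.8  1.9 -7.4]
[ 0.51 -1.2  -0.04]
```

Emit:
drive_tool --series '[[[0, 0, -4, 0, 0, 0, 0], [0, 0, -7, 0, 0, 0, 0], [0, 0, -7, 0, 0, 0, 0]]]'

```text
t: 4.43
eef_pos: [0.5054, -0.1013, 0.1162]
eef_rot: [-0.204, 0.675, 0.203, 0.679]
contact_force: [7.5, 4.4, -8.0]
width: 0.0056
```

```bash
python3 q.py
```

```text
t 4.43 pos [ 0.5054 -0.1013  0.1162] x [ 0.005 -0.    -1.   ] jawdeg 33.5 q [-0.27  0.37  1.75  0.    1.02 -0.85] w 0.0056 F [ 7.5  4.4 -8. ]
[ 0.69 -1.59 -0.04]
```

Emit:
drive_tool --series '[[[0, 0, -4, 0, 0, 0, 0], [0, 0, -7, 0, 0, 0, 0], [0, 0, -7, 0, 0, 0, 0]]]'

```text
t: 4.68
eef_pos: [0.5056, -0.1012, 0.1162]
eef_rot: [-0.163, 0.686, 0.162, 0.69]
contact_force: [10.8, 5.4, -9.4]
width: 0.0058
```

```bash
python3 q.py
```

```text
t 4.68 pos [ 0.5056 -0.1012  0.1162] x [ 0.005 -0.    -1.   ] jawdeg 26.5 q [-0.27  0.37  1.75  0.    1.02 -0.73] w 0.0058 F [10.8  5.4 -9.4]
[ 0.84 -1.96 -0.05]
```

```bash
python3 - <<'E'
from h import *
w=cams.snapshot("wrist"); t=cams.snapshot("top")
cv2.imwrite("pics/w2.png",np.hstack([cv2.resize(w[150:400,150:500],(420,300)),cv2.resize(t[150:270,330:480],(375,300),interpolation=cv2.INTER_CUBIC)]))
E
```

```text
(no output)
```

View pics/w2.png

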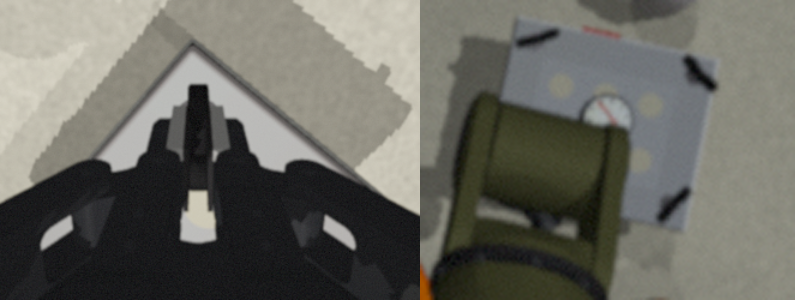

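The wing sits between the pads and has turned with the gripper. I'll continue to the stop.

Emit:
drive_tool --series '[[[0, 0, -4, 0, 0, 0, 0], [0, 0, -4, 0, 0, 0, 0]]]'

```text
t: 4.95
eef_pos: [0.5057, -0.1012, 0.1162]
eef_rot: [-0.138, 0.692, 0.138, 0.695]
contact_force: [12.0, 5.5, -9.5]
width: 0.0059
```

```bash
python3 q.py
```

```text
t 4.95 pos [ 0.5057 -0.1012  0.1162] x [ 0.005 -0.    -1.   ] jawdeg 22.5 q [-0.27  0.37  1.75  0.    1.02 -0.66] w 0.0059 F [12.   5.5 -9.5]
[ 0.87 -2.11  0.55]
```

Emit:
drive_tool --series '[[[0, 0, -4, 0, 0, 0, 0], [0, 0, -4, 0, 0, 0, 0]]]'

```text
t: 5.12
eef_pos: [0.5056, -0.1012, 0.1163]
eef_rot: [-0.115, 0.696, 0.114, 0.7]
contact_force: [9.8, 3.6, -9.8]
width: 0.006
```

```bash
python3 q.py
```

```text
t 5.12 pos [ 0.5056 -0.1012  0.1163] x [ 0.005 -0.001 -1.   ] jawdeg 18.6 q [-0.27  0.37  1.75  0.    1.02 -0.59] w 0.006 F [ 9.8  3.6 -9.8]
[ 0.67 -1.99  1.21]
```

Screw a is at its stop: moment z went from 0 to 1.2 N m. Next is screw c.

Emit:
drive_tool --series '[[[0, 0, 0, 0, 0, 0, 3], [0, 0, 0, 0, 0, 0, 3], [0, 0, 0, 0, 0, 3, 3], [0, 0, 0, 0, 0, 6.5, 4], [0, 0, 0, 0, 0, 10, 4]]]'

```text
t: 5.53
eef_pos: [0.5036, -0.1018, 0.2167]
eef_rot: [-0.115, 0.698, 0.115, 0.698]
contact_force: [0.2, 0.1, -0.0]
width: 0.04
```

Emit:
drive_tool --series '[[[0, 0, -7, 1, -2, 0, 4], [0, 0, -14, 2, -4, 0, 4], [0, 0, -21, 3, -6, 0, 4], [0, 0, -28, 4, -8, 0, 4], [0, 0, -35, 5, -10, 0, 4]]]'

```text
t: 5.95
eef_pos: [0.5544, -0.2029, 0.2159]
eef_rot: [0.102, 0.699, -0.103, 0.7]
contact_force: [-0.5, 0.7, -0.0]
width: 0.0399
```

Emit:
drive_tool --series '[[[0, 0, -7, 1, -2, 0, 4], [0, 0, -14, 2, -4, 0, 4], [0, 0, -21, 3, -6, 0, 4], [0, 0, -28, 3.8, -8.5, 0, 4], [0, 0, -34, 3.8, -8.5, 0, 4]]]'

```text
t: 6.37
eef_pos: [0.5922, -0.2904, 0.2152]
eef_rot: [0.303, 0.638, -0.304, 0.639]
contact_force: [-0.9, -0.5, -0.7]
width: 0.04
```

```bash
cat > l.py <<'E'
from h import *
import sys
i=cams.camera_info("wrist"); w=cams.snapshot("wrist"); tool()
for n,g in dict(a=(.505,-.103),b=(.631,-.134),c=(.593,-.288),d=(.468,-.258)).items():
    print(n,proj(i,[*g,.118]).round(),[wing(w,i,g,r=40,thr=h) for h in (45,60)])
cv2.imwrite(f"pics/{sys.argv[1]}.png",w)
E
python3 l.py w3
```

```text
t 6.42 pos [ 0.592  -0.2888  0.2151] x [ 0.001 -0.001 -1.   ] jawdeg -51.2 q [-0.51  0.57  1.21 -0.    1.37  0.38] w 0.0398 F [-0.  -0.1  0. ]
a [ 24. 133.] [(array([ 0.5113, -0.1071]), np.float64(116.7), np.int32(831), np.float64(0.0447)), (array([ 0.5113, -0.1072]), np.float64(116.8), np.int32(868), np.float64(0.0449))]
b [161.   6.] [(array([ 0.6338, -0.1424]), np.float64(107.7), np.int32(592), np.float64(0.0321)), (array([ 0.6338, -0.1424]), np.float64(108.0), np.int32(626), np.float64(0.0326))]
c [314. 201.] [(array([ 0.5965, -0.2866]), np.float64(40.0), np.int32(402), np.float64(0.0398)), (array([ 0.5967, -0.2865]), np.float64(39.7), np.int32(449), np.float64(0.0397))]
d [185. 296.] [None, None]
```

Emit:
drive_tool --series '[[[0, 0, 1, 0.3, 0.2, -2.5, 3.5], [0, 0, 1, 0.3, 0.2, -5, 3], [0, 0, 1, 0.3, 0.2, -7.5, 3], [0, 0, 1, 0.3, 0.2, -10, 3], [0, 0, 1, 0.3, 0.2, -10, 3]]]'

```text
t: 6.83
eef_pos: [0.5932, -0.2835, 0.1103]
eef_rot: [0.294, 0.645, -0.294, 0.641]
contact_force: [0.6, 0.8, -0.5]
width: 0.0298
```

Emit:
drive_tool --series '[[[0, 0, 0, 0, 0, 0, 0], [0, 0, 0, 0, 0, 0, 0], [0, 0, 0, 0, 0, 0, 0], [0, 0, 0, 0, 0, 0, 0], [0, 0, 0, 0, 0, 0, 0]]]'

```text
t: 7.25
eef_pos: [0.597, -0.2868, 0.1166]
eef_rot: [0.294, 0.64, -0.295, 0.646]
contact_force: [20.2, -15.4, -17.4]
width: 0.0061
```

```bash
python3 q.py
```

```text
t 7.25 pos [ 0.597  -0.2868  0.1166] x [ 0.007 -0.005 -1.   ] jawdeg -49.3 q [-0.5   0.66  1.3  -0.    1.18  0.36] w 0.0061 F [ 20.2 -15.4 -17.4]
[-2.5  -3.14  0.21]
```

Emit:
drive_tool --series '[[[0, 0, -6, 0, 0, 0, 0], [0, 0, -12, 0, 0, 0, 0], [0, 0, -18, 0, 0, 0, 0], [0, 0, -24, 0, 0, 0, 0], [0, 0, -30, 0, 0, 0, 0]]]'

```text
t: 7.67
eef_pos: [0.5978, -0.2882, 0.1166]
eef_rot: [0.453, 0.539, -0.452, 0.548]
contact_force: [30.5, -28.1, -25.8]
width: 0.0059
```

```bash
python3 q.py
```

```text
t 7.67 pos [ 0.5978 -0.2882  0.1166] x [ 0.011 -0.008 -1.   ] jawdeg -79.6 q [-0.5   0.66  1.3  -0.    1.17  0.89] w 0.0059 F [ 30.5 -28.1 -25.8]
[-4.69 -5.02  0.3 ]
```

Emit:
drive_tool --series '[[[0, 0, -6, 0, 0, 0, 0], [0, 0, -12, 0, 0, 0, 0], [0, 0, -18, 0, 0, 0, 0], [0, 0, -18, 0, 0, 0, 0]]]'

```text
t: 8.0
eef_pos: [0.5979, -0.2893, 0.1167]
eef_rot: [0.533, 0.46, -0.532, 0.471]
contact_force: [31.8, -33.1, -26.8]
width: 0.0059
```

```bash
python3 q.py
```

```text
t 8.0 pos [ 0.5979 -0.2893  0.1167] x [ 0.012 -0.01  -1.   ] jawdeg -97.7 q [-0.5   0.66  1.29 -0.    1.17  1.2 ] w 0.0059 F [ 31.8 -33.1 -26.8]
[-5.53 -5.38  0.01]
```

Emit:
drive_tool --series '[[[0, 0, -5, 0, 0, 0, 0], [0, 0, -5, 0, 0, 0, 0]]]'

```text
t: 8.17
eef_pos: [0.5979, -0.2896, 0.1167]
eef_rot: [0.553, 0.436, -0.551, 0.447]
contact_force: [32.3, -35.8, -28.2]
width: 0.0058
```

```bash
python3 q.py
```

```text
t 8.17 pos [ 0.5979 -0.2896  0.1167] x [ 0.012 -0.01  -1.   ] jawdeg -102.6 q [-0.51  0.66  1.29 -0.    1.17  1.29] w 0.0058 F [ 32.3 -35.8 -28.2]
[-5.86 -5.36  0.06]
```

Side force is building, so I'll shift toward the true axis while turning on.

Emit:
drive_tool --series '[[[0, 0, 0, 0.2, -0.2, 0, 0], [0, 0, -3, 0.3, -0.3, 0, 0], [0, 0, -5, 0.3, -0.3, 0, 0], [0, 0, -5, 0.3, -0.3, 0, 0]]]'

```text
t: 8.5
eef_pos: [0.5985, -0.2902, 0.1165]
eef_rot: [-0.57, -0.417, 0.57, -0.421]
contact_force: [4.1, -16.0, -11.2]
width: 0.0056
```

```bash
python3 q.py
```

```text
t 8.5 pos [ 0.5985 -0.2902  0.1165] x [ 0.003 -0.005 -1.   ] jawdeg -107.4 q [-0.51  0.67  1.28 -0.    1.19  1.37] w 0.0056 F [  4.1 -16.  -11.2]
[-2.55 -0.86  0.86]
```

Emit:
drive_tool --series '[[[0, 0, -5, 0, 0, 0, 0], [0, 0, -5, 0, 0, 0, 0]]]'

```text
t: 8.67
eef_pos: [0.5985, -0.2902, 0.1165]
eef_rot: [-0.588, -0.391, 0.588, -0.395]
contact_force: [4.1, -15.3, -11.4]
width: 0.0054
```

```bash
python3 q.py
```

```text
t 8.67 pos [ 0.5985 -0.2902  0.1165] x [ 0.004 -0.005 -1.   ] jawdeg -112.5 q [-0.51  0.67  1.28 -0.    1.18  1.46] w 0.0054 F [  4.1 -15.3 -11.4]
[-2.89 -0.97  1.46]
```

Screw c is at its stop, so the a–c pair is done. Next are d, then b, which needs less wrist travel.

Emit:
drive_tool --series '[[[0, 0, 0, 0, 0, 0, 3], [0, 0, 0, 0, 0, 0, 3], [0, 0, 0, 0, 0, 3, 3], [0, 0, 0, 0, 0, 6.5, 4], [0, 0, 0, 0, 0, 10, 4]]]'

```text
t: 9.08
eef_pos: [0.5979, -0.2875, 0.2175]
eef_rot: [0.587, 0.394, -0.587, 0.394]
contact_force: [-0.2, -0.3, 0.3]
width: 0.0398
```

Emit:
drive_tool --series '[[[0, 0, 7, -1, 0.3, 0, 4], [0, 0, 14, -2, 0.6, 0, 4], [0, 0, 21, -3, 0.8, 0, 4], [0, 0, 28, -3.5, 0.9, 0, 4], [0, 0, 35, -4, 1, 0, 4]]]'

```text
t: 9.5
eef_pos: [0.5579, -0.2776, 0.2167]
eef_rot: [0.44, 0.553, -0.44, 0.555]
contact_force: [0.5, -0.6, 0.4]
width: 0.0394
```

Emit:
drive_tool --series '[[[0, 0, 7, -1, 0.3, 0, 4], [0, 0, 14, -2, 0.6, 0, 4], [0, 0, 21, -3, 0.8, 0, 4], [0, 0, 28, -3.5, 0.9, 0, 4], [0, 0, 35, -4, 1, 0, 4]]]'

```text
t: 9.92
eef_pos: [0.5179, -0.2677, 0.2166]
eef_rot: [0.253, 0.659, -0.253, 0.661]
contact_force: [0.5, 0.5, -0.4]
width: 0.04
```

Emit:
drive_tool --series '[[[0, 0, 7, -1, 0.3, 0, 4], [0, 0, 14, -2, 0.6, 0, 4], [0, 0, 21, -3, 0.8, 0, 4], [0, 0, 28, -3.5, 0.9, 0, 4], [0, 0, 35, -4.8, 1.2, 0, 4]]]'

```text
t: 10.33
eef_pos: [0.4704, -0.2558, 0.2164]
eef_rot: [0.042, 0.705, -0.043, 0.707]
contact_force: [-0.1, -0.3, -0.4]
width: 0.0399
```

Emit:
drive_tool --series '[[[0, 0, 7, 0, 0, 0, 4], [0, 0, 14, 0, 0, 0, 4], [0, 0, 21, 0, 0, 0, 4], [0, 0, 28, 0, 0, 0, 4], [0, 0, 35, 0, 0, 0, 4]]]'

```text
t: 10.75
eef_pos: [0.4703, -0.2558, 0.2164]
eef_rot: [-0.172, 0.685, 0.171, 0.687]
contact_force: [-1.0, -0.2, 0.2]
width: 0.0404
```

Emit:
drive_tool --series '[[[0, 0, 7, 0, 0, 0, 4], [0, 0, 14, 0, 0, 0, 4], [0, 0, 16, 0, 0, 0, 4], [0, 0, 16, 0, 0, 0, 4]]]'

```text
t: 11.08
eef_pos: [0.4703, -0.2558, 0.2162]
eef_rot: [-0.265, 0.655, 0.263, 0.657]
contact_force: [0.6, 0.3, 0.8]
width: 0.0402
```

```bash
python3 l.py w4
```

```text
t 11.13 pos [ 0.4702 -0.2558  0.2159] x [ 0.002 -0.001 -1.   ] jawdeg 43.7 q [-0.57  0.29  1.6   0.    1.25 -1.33] w 0.0401 F [-0.1  0.   0.1]
a [512.  80.] [(array([ 0.5023, -0.1059]), np.float64(113.0), np.int32(1123), np.float64(0.0403)), (array([ 0.5023, -0.106 ]), np.float64(112.9), np.int32(1166), np.float64(0.0405))]
b [580. 234.] [(array([ 0.6234, -0.136 ]), np.float64(104.4), np.int32(1049), np.float64(0.0395)), (array([ 0.6233, -0.136 ]), np.float64(104.2), np.int32(1094), np.float64(0.0397))]
c [395. 330.] [None, None]
d [310. 205.] [(array([ 0.4658, -0.2553]), np.float64(135.2), np.int32(415), np.float64(0.0399)), (array([ 0.4659, -0.2555]), np.float64(134.9), np.int32(443), np.float64(0.0407))]
```

View pics/w4.png

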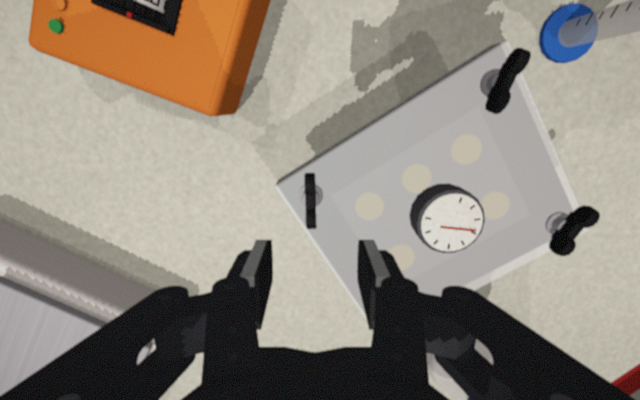

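Wing d is at (310,200), slightly left of the finger mid-line at 315. Both a and b are visible in the view. Going down on d with a small correction.

Emit:
drive_tool --series '[[[0, 0, 1, -0.2, -0.1, -2.5, 3.5], [0, 0, 1, -0.2, -0.1, -5, 3], [0, 0, 1, -0.2, -0.1, -7.5, 3], [0, 0, 1, -0.2, -0.1, -10, 3], [0, 0, 1, -0.2, -0.1, -10, 3]]]'

```text
t: 11.55
eef_pos: [0.4665, -0.2558, 0.111]
eef_rot: [-0.267, 0.655, 0.27, 0.653]
contact_force: [-0.9, 0.0, -0.8]
width: 0.0301
```

Emit:
drive_tool --series '[[[0, 0, 0, 0, 0, 0, 0], [0, 0, 0, 0, 0, 0, 0], [0, 0, 0, 0, 0, 0, 0], [0, 0, 0, 0, 0, 0, 0], [0, 0, 0, 0, 0, 0, 0]]]'

```text
t: 11.97
eef_pos: [0.468, -0.2578, 0.1164]
eef_rot: [-0.269, 0.654, 0.268, 0.654]
contact_force: [-5.2, -4.0, -0.7]
width: 0.0061
```

```bash
python3 q.py
```

```text
t 11.97 pos [ 0.468  -0.2578  0.1164] x [ 0.001 -0.002 -1.   ] jawdeg 44.6 q [-0.57  0.4   1.7  -0.    1.04 -1.35] w 0.0061 F [-5.2 -4.  -0.7]
[-0.7   0.92  0.09]
```

Emit:
drive_tool --series '[[[0, 0, -6, 0, 0, 0, 0], [0, 0, -12, 0, 0, 0, 0], [0, 0, -18, 0, 0, 0, 0], [0, 0, -24, 0, 0, 0, 0], [0, 0, -30, 0, 0, 0, 0]]]'

```text
t: 12.38
eef_pos: [0.4684, -0.2576, 0.1163]
eef_rot: [-0.089, 0.701, 0.088, 0.702]
contact_force: [-0.6, -3.5, -2.3]
width: 0.0062
```

```bash
python3 q.py
```

```text
t 12.38 pos [ 0.4684 -0.2576  0.1163] x [ 0.002 -0.002 -1.   ] jawdeg 14.4 q [-0.57  0.4   1.7  -0.    1.04 -0.82] w 0.0062 F [-0.6 -3.5 -2.3]
[-0.43  0.17  0.16]
```

Well centred. Continuing to the stop.

Emit:
drive_tool --series '[[[0, 0, -6, 0, 0, 0, 0], [0, 0, -12, 0, 0, 0, 0], [0, 0, -18, 0, 0, 0, 0], [0, 0, -18, 0, 0, 0, 0]]]'

```text
t: 12.72
eef_pos: [0.4687, -0.2576, 0.1163]
eef_rot: [0.022, 0.706, -0.023, 0.708]
contact_force: [0.3, -3.4, 0.7]
width: 0.0059
```

```bash
python3 q.py
```

```text
t 12.72 pos [ 0.4687 -0.2576  0.1163] x [ 0.003 -0.002 -1.   ] jawdeg -3.6 q [-0.57  0.4   1.69 -0.    1.04 -0.51] w 0.0059 F [ 0.3 -3.4  0.7]
[-0.54 -0.06 -0.06]
```

Emit:
drive_tool --series '[[[0, 0, -5, 0, 0, 0, 0], [0, 0, -5, 0, 0, 0, 0]]]'

```text
t: 12.88
eef_pos: [0.4688, -0.2576, 0.1163]
eef_rot: [0.051, 0.704, -0.052, 0.706]
contact_force: [0.9, -3.8, 5.7]
width: 0.006
```

```bash
python3 q.py
```

```text
t 12.88 pos [ 0.4688 -0.2576  0.1163] x [ 0.003 -0.002 -1.   ] jawdeg -8.4 q [-0.57  0.4   1.69 -0.    1.04 -0.42] w 0.006 F [ 0.9 -3.8  5.7]
[-0.55 -0.14 -0.08]
```

Emit:
drive_tool --series '[[[0, 0, -5, 0, 0, 0, 0], [0, 0, -5, 0, 0, 0, 0]]]'

```text
t: 13.05
eef_pos: [0.4688, -0.2576, 0.1162]
eef_rot: [0.081, 0.701, -0.083, 0.704]
contact_force: [1.1, -3.8, 5.5]
width: 0.006
```

```bash
python3 q.py
```

```text
t 13.05 pos [ 0.4688 -0.2576  0.1162] x [ 0.003 -0.002 -1.   ] jawdeg -13.3 q [-0.57  0.4   1.69 -0.    1.04 -0.34] w 0.006 F [ 1.1 -3.8  5.5]
[-0.6  -0.21 -0.11]
```

Emit:
drive_tool --series '[[[0, 0, -5, 0, 0, 0, 0], [0, 0, -5, 0, 0, 0, 0]]]'

```text
t: 13.22
eef_pos: [0.4689, -0.2576, 0.1163]
eef_rot: [0.112, 0.697, -0.113, 0.699]
contact_force: [0.7, -3.0, 5.4]
width: 0.0062
```

```bash
python3 q.py
```

```text
t 13.22 pos [ 0.4689 -0.2576  0.1163] x [ 0.003 -0.003 -1.   ] jawdeg -18.3 q [-0.57  0.4   1.69 -0.    1.04 -0.25] w 0.0062 F [ 0.7 -3.   5.4]
[-0.65 -0.35  0.64]
```

Emit:
drive_tool --series '[[[0, 0, -5, 0, 0, 0, 0], [0, 0, -5, 0, 0, 0, 0]]]'

```text
t: 13.38
eef_pos: [0.4688, -0.2577, 0.1163]
eef_rot: [0.141, 0.691, -0.143, 0.694]
contact_force: [0.8, -3.3, 6.7]
width: 0.0059
```

```bash
python3 q.py
```

```text
t 13.38 pos [ 0.4688 -0.2577  0.1163] x [ 0.003 -0.003 -1.   ] jawdeg -23.2 q [-0.57  0.4   1.69 -0.    1.04 -0.17] w 0.0059 F [ 0.8 -3.3  6.7]
[-0.67 -0.16  1.4 ]
```

Screw d is tight. Now screw b.

Emit:
drive_tool --series '[[[0, 0, 0, 0, 0, 0, 3], [0, 0, 0, 0, 0, 0, 3], [0, 0, 0, 0, 0, 3, 3], [0, 0, 0, 0, 0, 6.5, 4], [0, 0, 0, 0, 0, 10, 4]]]'

```text
t: 13.8
eef_pos: [0.4674, -0.2565, 0.2154]
eef_rot: [0.142, 0.693, -0.142, 0.692]
contact_force: [0.4, -1.2, -0.6]
width: 0.0403
```

Emit:
drive_tool --series '[[[0, 0, 7, 2.4, 1.8, 0, 4], [0, 0, 14, 4.8, 3.6, 0, 4], [0, 0, 21, 7.2, 5.4, 0, 4], [0, 0, 28, 9.6, 7.2, 0, 4], [0, 0, 34, 12, 9, 0, 4]]]'

```text
t: 14.22
eef_pos: [0.5888, -0.1657, 0.2146]
eef_rot: [-0.069, 0.704, 0.069, 0.704]
contact_force: [0.7, -0.2, 0.1]
width: 0.0401
```

Emit:
drive_tool --series '[[[0, 0, 5, 2.4, 1.8, 0, 4], [0, 0, 5, 4.5, 3.4, 0, 4], [0, 0, 5, 4.5, 3.4, 0, 4], [0, 0, 5, 4.5, 3.4, 0, 4]]]'

```text
t: 14.55
eef_pos: [0.6332, -0.1319, 0.2137]
eef_rot: [-0.097, 0.701, 0.098, 0.7]
contact_force: [-0.9, 0.6, 0.1]
width: 0.04
```

```bash
python3 l.py w5
```

```text
t 14.6 pos [ 0.6327 -0.1327  0.214 ] x [-0.001  0.    -1.   ] jawdeg 15.8 q [-0.26  0.54  1.25  0.    1.35 -0.54] w 0.0399 F [ 0.1 -0.2  0.7]
a [144. 117.] [(array([ 0.5105, -0.1003]), np.float64(115.0), np.int32(1011), np.float64(0.0397)), (array([ 0.5105, -0.1004]), np.float64(115.0), np.int32(1061), np.float64(0.04))]
b [312. 208.] [(array([ 0.6316, -0.1307]), np.float64(105.3), np.int32(419), np.float64(0.0398)), (array([ 0.6315, -0.13  ]), np.float64(105.2), np.int32(458), np.float64(0.0407))]
c [218. 364.] [None, None]
d [ 70. 298.] [(array([ 0.4741, -0.2494]), np.float64(71.4), np.int32(581), np.float64(0.0442)), (array([ 0.4739, -0.2496]), np.float64(71.2), np.int32(615), np.float64(0.0445))]
```

Emit:
drive_tool --series '[[[0, 0, 0, -0.1, 0, -2.5, 3.5], [0, 0, 0, -0.1, 0, -5, 3], [0, 0, 0, -0.1, 0, -7.5, 3], [0, 0, 0, -0.1, 0, -9.8, 3], [0, 0, 0, -0.1, 0, -9.8, 3]]]'

```text
t: 15.02
eef_pos: [0.6293, -0.1333, 0.1118]
eef_rot: [-0.095, 0.703, 0.097, 0.698]
contact_force: [-0.3, 0.2, -1.7]
width: 0.0305
```

Emit:
drive_tool --series '[[[0, 0, 0, 0, 0, 0, 0], [0, 0, 0, 0, 0, 0, 0], [0, 0, 0, 0, 0, 0, 0], [0, 0, 0, 0, 0, 0, 0], [0, 0, 0, 0, 0, 0, 0]]]'

```text
t: 15.43
eef_pos: [0.6326, -0.1333, 0.1183]
eef_rot: [-0.097, 0.699, 0.096, 0.702]
contact_force: [2.3, -2.0, 6.6]
width: 0.0057
```

```bash
python3 q.py
```

```text
t 15.43 pos [ 0.6326 -0.1333  0.1183] x [ 0.003 -0.001 -1.   ] jawdeg 15.7 q [-0.26  0.63  1.35 -0.    1.17 -0.54] w 0.0057 F [ 2.3 -2.   6.6]
[-0.33 -0.17 -0.08]
```

Emit:
drive_tool --series '[[[0, 0, -6, 0, 0, 0, 0], [0, 0, -12, 0, 0, 0, 0], [0, 0, -18, 0, 0, 0, 0], [0, 0, -24, 0, 0, 0, 0], [0, 0, -30, 0, 0, 0, 0]]]'

```text
t: 15.85
eef_pos: [0.6331, -0.1333, 0.1183]
eef_rot: [0.09, 0.7, -0.09, 0.703]
contact_force: [6.2, -2.0, 4.3]
width: 0.0054
```

```bash
python3 q.py
```

```text
t 15.85 pos [ 0.6331 -0.1333  0.1183] x [ 0.004 -0.001 -1.   ] jawdeg -14.6 q [-0.26  0.63  1.35 -0.    1.16 -0.01] w 0.0054 F [ 6.2 -2.   4.3]
[-0.35 -0.97  0.15]
```

Emit:
drive_tool --series '[[[0, 0, -6, 0, 0, 0, 0], [0, 0, -12, 0, 0, 0, 0], [0, 0, -18, 0, 0, 0, 0], [0, 0, -18, 0, 0, 0, 0]]]'

```text
t: 16.18
eef_pos: [0.6334, -0.1334, 0.1183]
eef_rot: [0.199, 0.677, -0.199, 0.68]
contact_force: [9.2, -3.5, 3.5]
width: 0.0058
```

```bash
python3 q.py
```

```text
t 16.18 pos [ 0.6334 -0.1334  0.1183] x [ 0.005 -0.002 -1.   ] jawdeg -32.7 q [-0.26  0.63  1.34 -0.    1.16  0.31] w 0.0058 F [ 9.2 -3.5  3.5]
[-0.5  -1.42 -0.13]
```

Emit:
drive_tool --series '[[[0, 0, -5, 0, 0, 0, 0], [0, 0, -5, 0, 0, 0, 0]]]'

```text
t: 16.35
eef_pos: [0.6335, -0.1335, 0.1183]
eef_rot: [0.228, 0.667, -0.228, 0.671]
contact_force: [10.0, -3.0, 2.8]
width: 0.0057
```

```bash
python3 q.py
```

```text
t 16.35 pos [ 0.6335 -0.1335  0.1183] x [ 0.005 -0.002 -1.   ] jawdeg -37.6 q [-0.26  0.63  1.34 -0.    1.16  0.39] w 0.0057 F [10.  -3.   2.8]
[-0.61 -1.52 -0.03]
```

Emit:
drive_tool --series '[[[0, 0, -5, 0, 0, 0, 0], [0, 0, -5, 0, 0, 0, 0]]]'

```text
t: 16.52
eef_pos: [0.6335, -0.1335, 0.1183]
eef_rot: [0.257, 0.657, -0.257, 0.661]
contact_force: [9.6, -3.8, 3.0]
width: 0.0055
```

```bash
python3 q.py
```

```text
t 16.52 pos [ 0.6335 -0.1335  0.1183] x [ 0.006 -0.002 -1.   ] jawdeg -42.6 q [-0.26  0.63  1.34 -0.    1.16  0.48] w 0.0055 F [ 9.6 -3.8  3. ]
[-0.6  -1.57 -0.04]
```

Emit:
drive_tool --series '[[[0, 0, -5, 0, 0, 0, 0], [0, 0, -5, 0, 0, 0, 0]]]'

```text
t: 16.68
eef_pos: [0.6335, -0.1335, 0.1183]
eef_rot: [0.285, 0.645, -0.285, 0.649]
contact_force: [8.7, -4.1, 2.1]
width: 0.0055
```

```bash
python3 q.py
```

```text
t 16.68 pos [ 0.6335 -0.1335  0.1183] x [ 0.006 -0.002 -1.   ] jawdeg -47.6 q [-0.26  0.63  1.34 -0.    1.16  0.57] w 0.0055 F [ 8.7 -4.1  2.1]
[-0.64 -1.69  0.78]
```

Emit:
drive_tool --series '[[[0, 0, -4, 0, 0, 0, 0], [0, 0, -4, 0, 0, 0, 0]]]'

```text
t: 16.85
eef_pos: [0.6335, -0.1335, 0.1183]
eef_rot: [0.307, 0.635, -0.307, 0.639]
contact_force: [9.4, -4.0, 2.7]
width: 0.0058
```

```bash
python3 q.py
```

```text
t 16.85 pos [ 0.6335 -0.1335  0.1183] x [ 0.006 -0.002 -1.   ] jawdeg -51.5 q [-0.26  0.63  1.34 -0.    1.16  0.63] w 0.0058 F [ 9.4 -4.   2.7]
[-0.72 -1.68  1.28]
```

Emit:
drive_tool --series '[[[0, 0, 0, 0, 0, 0, 3], [0, 0, 0, 0, 0, 0, 3], [0, 0, 0, 0, 0, 4, 3], [0, 0, 0, 0, 0, 8, 2], [0, 0, 0, 0, 0, 12, 0]]]'

```text
t: 17.27
eef_pos: [0.6313, -0.1327, 0.2378]
eef_rot: [0.306, 0.638, -0.306, 0.637]
contact_force: [0.8, 0.7, 0.5]
width: 0.0091
```

Emit:
drive_tool --series '[[[0, 0, 6, -1.2, 3.6, 0, 0], [0, 0, 12, -2.4, 7.2, 0, 0], [0, 0, 18, -3.6, 10.8, 0, 0], [0, 0, 24, -4.8, 14.4, 0, 0], [0, 0, 30, -6, 18, 0, 0]]]'

```text
t: 17.68
eef_pos: [0.5707, 0.0486, 0.2366]
eef_rot: [0.129, 0.695, -0.129, 0.695]
contact_force: [1.9, 0.2, 0.4]
width: -0.0001
```

Emit:
drive_tool --series '[[[0, 0, 6, -1.2, 3.5, 0, 0], [0, 0, 12, -2.4, 7, 0, 0], [0, 0, 18, -3.6, 10.5, 0, 0], [0, 0, 24, -4.8, 14, 0, 0], [0, 0, 26, -5.6, 17, 0, 0]]]'

```text
t: 18.1
eef_pos: [0.5144, 0.2191, 0.2367]
eef_rot: [-0.031, 0.707, 0.031, 0.706]
contact_force: [-0.2, 0.1, -0.3]
width: 0.0004
```

```bash
python3 - <<'E'
from h import *
tool()
i=cams.camera_info("wrist"); w=cams.snapshot("wrist"); tool()
cv2.imwrite("pics/w6.png",w); np.save("i6.npy",i)
print(proj(i,[.517,.216,.094]))
t=cams.snapshot("top"); ti=cams.camera_info("top")
for n,g in dict(a=(.505,-.103),b=(.631,-.134),c=(.593,-.288),d=(.468,-.258)).items(): print(n,wing(t,ti,g,r=15,thr=45))
E
```

```text
t 18.1 pos [0.5144 0.2191 0.2367] x [-0.  0. -1.] jawdeg 5.1 q [0.34 0.32 1.5  0.   1.32 0.25] w 0.0004 F [-0.2  0.1 -0.3]
t 18.15 pos [0.5133 0.223  0.2367] x [-0.001  0.001 -1.   ] jawdeg 5.2 q [0.34 0.33 1.5  0.   1.32 0.25] w -0.0 F [-1.9  4.2 -0.4]
[318.0901419  193.47467022]
a (array([ 0.5058, -0.1035]), np.float64(115.1), np.int32(26), np.float64(0.0353))
b (array([ 0.6307, -0.1338]), np.float64(45.6), np.int32(40), np.float64(0.0357))
c (array([ 0.5918, -0.2876]), np.float64(165.1), np.int32(46), np.float64(0.0355))
d (array([ 0.4678, -0.2575]), np.float64(76.3), np.int32(30), np.float64(0.0328))
```

View pics/w6.png

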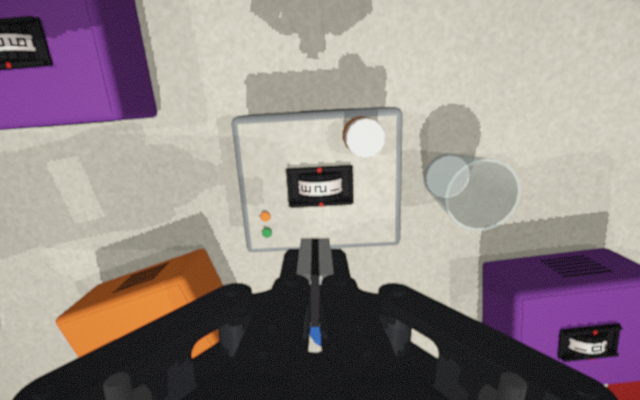

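All four wings have turned 55–63° and held. The wheel window is at (320,186) and the jar is well to its left, which is up in the picture. I'll zoom in on the digit.

```bash
python3 - <<'E'
from h import *
w=cv2.imread("pics/w6.png"); i=np.load("i6.npy",allow_pickle=True).item()
c=cv2.resize(w[150:222,270:372],None,fx=7,fy=7,interpolation=cv2.INTER_CUBIC)
cv2.imwrite("pics/w6z.png",cv2.rotate(c,cv2.ROTATE_90_COUNTERCLOCKWISE)) # +x up, +y left
for p in [(320,170),(322,205),(287,168),(353,165),(355,204),(289,207)]: print(p,unproj(i,p,.087).round(4))
E
```

```text
(320, 170) [0.517  0.2354]
(322, 205) [0.5217 0.2038]
(287, 168) [0.4882 0.2346]
(353, 165) [0.5451 0.2423]
(355, 204) [0.5511 0.2074]
(289, 207) [0.4923 0.1993]
```

View pics/w6z.png

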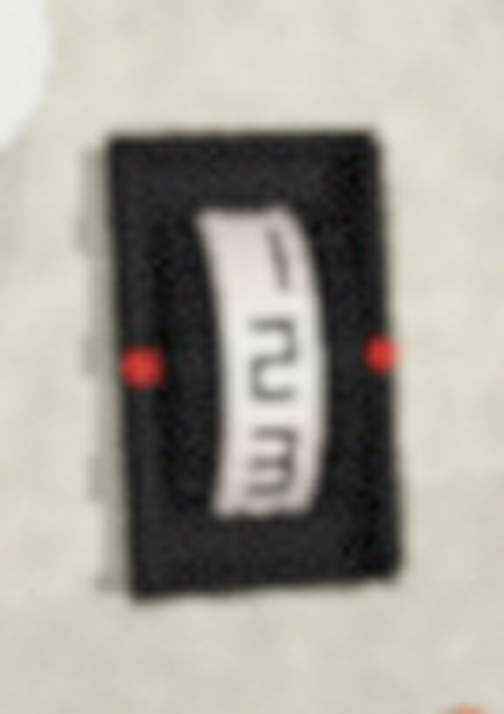

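It shows 2, with 1 on the far side and 3 on the near side. That needs +4 clicks along +x. I'll locate the red marks again now that the arm is still.

```bash
cat > m.py <<'E'
from h import *
cams.snapshot("top")
i=cams.camera_info("wrist"); w=cams.snapshot("wrist").astype(int); tool()
m=((w[...,2]>130)&(w[...,1]<80)&(w[...,0]<80)).astype(np.uint8)
n,l,s,c=cv2.connectedComponentsWithStats(m)
u=proj(i,[.519,.219,.09])
for j in range(1,n):
    if np.hypot(*(c[j]-u))<45: print(c[j].round(1),s[j,4],unproj(i,c[j],.088).round(4))
E
python3 m.py
```

```text
t 18.3 pos [0.5155 0.2174 0.2364] x [-0. -0. -1.] jawdeg 4.7 q [ 0.33  0.33  1.5  -0.    1.32  0.25] w -0.0001 F [ 0.3  0.1 -1.2]
[318.2 169. ] 19 [0.516  0.2359]
[320.3 203.3] 11 [0.5205 0.2052]
```

Emit:
drive_tool --series '[[[0, 0, 3.5, -0.4, 0.1, -3.5, 0], [0, 0, 3.5, -0.4, 0.1, -7, 0], [0, 0, 3.5, -0.4, 0.1, -10, 0], [0, 0, 3.5, -0.4, 0.1, -12.4, 0], [0, 0, 3.5, -0.4, 0.1, -12.4, 0]]]'

```text
t: 18.72
eef_pos: [0.5102, 0.216, 0.1077]
eef_rot: [-0.05, 0.708, 0.049, 0.703]
contact_force: [-0.2, -0.7, -1.2]
width: -0.0001
```

Emit:
drive_tool --series '[[[0, 0, 0, 0, 0, -0.2, 0], [0, 0, 0, 0, 0, -0.4, 0], [0, 0, 0, 0, 0, -0.5, 0], [0, 0, 0, 0, 0, -0.5, 0]]]'

```text
t: 19.05
eef_pos: [0.5125, 0.2181, 0.1085]
eef_rot: [-0.05, 0.705, 0.05, 0.706]
contact_force: [-0.8, -1.0, -0.9]
width: 0.0001
```

```bash
python3 q.py
```

```text
t 19.05 pos [0.5125 0.2181 0.1085] x [ 0.002  0.001 -1.   ] jawdeg 8.2 q [ 0.34  0.46  1.63 -0.    1.05  0.19] w 0.0001 F [-0.8 -1.  -0.9]
[-0.02  0.04  0.03]
```

Emit:
drive_tool --series '[[[0, 0, 0, 0, 0, -0.1, 0], [0, 0, 0, 0, 0, -0.1, 0]]]'

```text
t: 19.22
eef_pos: [0.5121, 0.2181, 0.1068]
eef_rot: [-0.05, 0.705, 0.05, 0.706]
contact_force: [0.1, -0.5, -0.3]
width: 0.0002
```

Emit:
drive_tool --series '[[[0, 0, 0, 0, 0, -0.1, 0], [0, 0, 0, 0, 0, -0.1, 0]]]'

```text
t: 19.38
eef_pos: [0.5119, 0.2181, 0.1053]
eef_rot: [-0.05, 0.705, 0.05, 0.705]
contact_force: [0.3, -0.3, 0.6]
width: 0.0001
```

Emit:
drive_tool --series '[[[0, 0, 0, 0, 0, -0.1, 0], [0, 0, 0, 0, 0, -0.1, 0]]]'

```text
t: 19.55
eef_pos: [0.5121, 0.2182, 0.1047]
eef_rot: [-0.05, 0.705, 0.05, 0.706]
contact_force: [-1.7, -0.2, 3.7]
width: 0.0002
```

Emit:
drive_tool --series '[[[0, 0, 0, 0, 0, -0.06, 0], [0, 0, 0, 0, 0, -0.06, 0]]]'

```text
t: 19.72
eef_pos: [0.5123, 0.2182, 0.1045]
eef_rot: [-0.05, 0.705, 0.051, 0.706]
contact_force: [-2.0, -0.9, 7.5]
width: 0.0002
```

Emit:
drive_tool --series '[[[0, 0, 0, 0.3, 0.04, 0, 0], [0, 0, 0, 0.6, 0.08, 0, 0], [0, 0, 0, 0.9, 0.13, 0, 0], [0, 0, 0, 1.2, 0.17, 0, 0], [0, 0, 0, 1.45, 0.2, 0, 0]]]'

```text
t: 20.13
eef_pos: [0.527, 0.2203, 0.1045]
eef_rot: [-0.05, 0.705, 0.051, 0.706]
contact_force: [-5.7, 0.3, 7.2]
width: 0.0001
```

Emit:
drive_tool --series '[[[0, 0, 0, 0, 0, 0, 0], [0, 0, 0, 0, 0, 2, 0], [0, 0, 0, 0, 0, 4, 0], [0, 0, 0, 0, 0, 6, 0], [0, 0, 0, 0, 0, 6, 0]]]'

```text
t: 20.55
eef_pos: [0.5277, 0.2206, 0.1676]
eef_rot: [-0.05, 0.703, 0.051, 0.707]
contact_force: [0.3, 0.3, 0.8]
width: -0.0001
```

```bash
cat > n.py <<'E'
from h import *
import sys
cams.snapshot("top")
i=cams.camera_info("wrist"); w=cams.snapshot("wrist"); tool()
u=proj(i,[.5185,.2195,.094]).astype(int); print(u)
c=w[max(u[1]-38,0):u[1]+38,u[0]-40:u[0]+40]
cv2.imwrite(f"pics/{sys.argv[1]}.png",cv2.rotate(cv2.resize(c,None,fx=6,fy=6,interpolation=cv2.INTER_CUBIC),cv2.ROTATE_90_COUNTERCLOCKWISE))
E
python3 n.py n1
```

```text
t 20.65 pos [0.5265 0.2202 0.164 ] x [ 0.001  0.    -1.   ] jawdeg 8.2 q [ 0.33  0.42  1.55 -0.    1.17  0.19] w 0.0001 F [ 0.1 -0.2 -0.8]
[301 216]
```

View pics/n1.png

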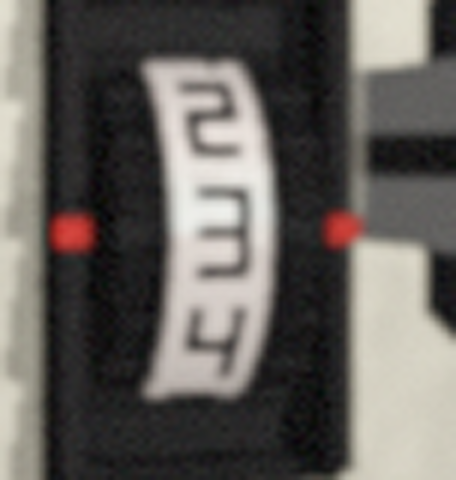

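One stroke moved it exactly one click, so it now shows 3. I'll do two more strokes, then check.

Emit:
drive_tool --series '[[[0, 0, 0, -1.45, -0.2, -2, 0], [0, 0, 0, -1.45, -0.2, -3.5, 0], [0, 0, 0, -1.45, -0.2, -4.5, 0], [0, 0, 0, -1.45, -0.2, -5, 0], [0, 0, 0, -1.45, -0.2, -5, 0]]]'

```text
t: 21.07
eef_pos: [0.5116, 0.2179, 0.1122]
eef_rot: [-0.051, 0.706, 0.05, 0.705]
contact_force: [0.6, -0.6, -0.5]
width: 0.0
```

Emit:
drive_tool --series '[[[0, 0, 0, 0, 0, -0.4, 0], [0, 0, 0, 0, 0, -0.7, 0], [0, 0, 0, 0, 0, -0.9, 0], [0, 0, 0, 0, 0, -1, 0], [0, 0, 0, 0, 0, -1, 0]]]'

```text
t: 21.48
eef_pos: [0.5124, 0.2182, 0.1046]
eef_rot: [-0.05, 0.705, 0.051, 0.706]
contact_force: [-1.5, -1.1, 6.3]
width: -0.0003
```

Emit:
drive_tool --series '[[[0, 0, 0, 0.3, 0.04, 0, 0], [0, 0, 0, 0.6, 0.08, 0, 0], [0, 0, 0, 0.9, 0.13, 0, 0], [0, 0, 0, 1.2, 0.17, 0, 0], [0, 0, 0, 1.45, 0.2, 0, 0]]]'

```text
t: 21.9
eef_pos: [0.5271, 0.2203, 0.1045]
eef_rot: [-0.05, 0.705, 0.051, 0.706]
contact_force: [-1.8, -0.2, 5.4]
width: -0.0001
```

Emit:
drive_tool --series '[[[0, 0, 0, 0, 0, 0, 0], [0, 0, 0, 0, 0, 0.5, 0], [0, 0, 0, 0, 0, 1, 0], [0, 0, 0, -1.45, -0.2, 1, 0], [0, 0, 0, -1.45, -0.2, 1, 0]]]'

```text
t: 22.32
eef_pos: [0.5106, 0.218, 0.1139]
eef_rot: [-0.051, 0.706, 0.05, 0.705]
contact_force: [-0.1, 1.0, -0.6]
width: -0.0001
```

Emit:
drive_tool --series '[[[0, 0, 0, 0, 0, -0.4, 0], [0, 0, 0, 0, 0, -0.7, 0], [0, 0, 0, 0, 0, -0.9, 0], [0, 0, 0, 0, 0, -1, 0], [0, 0, 0, 0, 0, -1, 0]]]'

```text
t: 22.73
eef_pos: [0.5127, 0.2183, 0.1045]
eef_rot: [-0.05, 0.705, 0.051, 0.706]
contact_force: [-2.6, -0.8, 10.8]
width: -0.0004
```

Emit:
drive_tool --series '[[[0, 0, 0, 0.3, 0.04, 0, 0], [0, 0, 0, 0.6, 0.08, 0, 0], [0, 0, 0, 0.9, 0.13, 0, 0], [0, 0, 0, 1.2, 0.17, 0, 0], [0, 0, 0, 1.45, 0.2, 0, 0]]]'

```text
t: 23.15
eef_pos: [0.5274, 0.2203, 0.1044]
eef_rot: [-0.05, 0.705, 0.051, 0.706]
contact_force: [-2.4, -0.0, 7.9]
width: -0.0001
```

Emit:
drive_tool --series '[[[0, 0, 0, 0, 0, 0, 0], [0, 0, 0, 0, 0, 2, 0], [0, 0, 0, 0, 0, 4, 0], [0, 0, 0, 0, 0, 6, 0], [0, 0, 0, 0, 0, 6, 0]]]'

```text
t: 23.57
eef_pos: [0.5279, 0.2205, 0.1672]
eef_rot: [-0.05, 0.704, 0.051, 0.707]
contact_force: [1.4, 0.3, 0.4]
width: -0.0003
```

```bash
python3 n.py n2
```

```text
t 23.67 pos [0.5267 0.2201 0.1637] x [ 0.001  0.    -1.   ] jawdeg 8.2 q [ 0.33  0.42  1.55 -0.    1.17  0.19] w 0.0001 F [-0.2  0.1 -0.2]
[301 216]
```

View pics/n2.png

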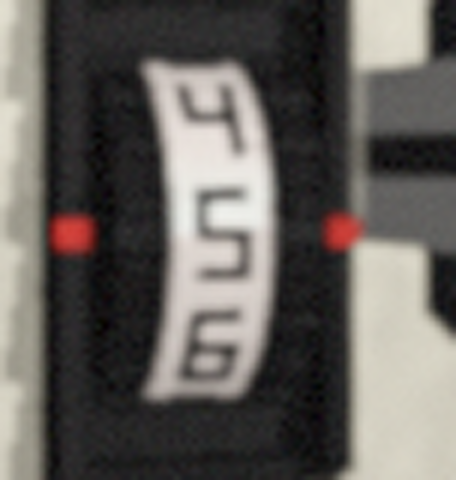

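It shows 5 at the marks with 6 next, so one more stroke.

Emit:
drive_tool --series '[[[0, 0, 0, -1.45, -0.2, -2, 0], [0, 0, 0, -1.45, -0.2, -3.5, 0], [0, 0, 0, -1.45, -0.2, -4.5, 0], [0, 0, 0, -1.45, -0.2, -5, 0], [0, 0, 0, -1.45, -0.2, -5, 0]]]'

```text
t: 24.08
eef_pos: [0.5116, 0.2179, 0.1122]
eef_rot: [-0.051, 0.706, 0.05, 0.704]
contact_force: [-0.3, -0.3, -0.5]
width: -0.0001
```

Emit:
drive_tool --series '[[[0, 0, 0, 0, 0, -0.4, 0], [0, 0, 0, 0, 0, -0.7, 0], [0, 0, 0, 0, 0, -0.9, 0], [0, 0, 0, 0, 0, -1, 0], [0, 0, 0, 0, 0, -1, 0]]]'

```text
t: 24.5
eef_pos: [0.5124, 0.2183, 0.1046]
eef_rot: [-0.05, 0.705, 0.051, 0.706]
contact_force: [-1.2, -1.0, 6.3]
width: -0.0
```

Emit:
drive_tool --series '[[[0, 0, 0, 0.3, 0.04, 0, 0], [0, 0, 0, 0.6, 0.08, 0, 0], [0, 0, 0, 0.9, 0.13, 0, 0], [0, 0, 0, 1.2, 0.17, 0, 0], [0, 0, 0, 1.45, 0.2, 0, 0]]]'

```text
t: 24.92
eef_pos: [0.5271, 0.2203, 0.1045]
eef_rot: [-0.05, 0.705, 0.051, 0.706]
contact_force: [-0.6, 0.8, 4.3]
width: 0.0001
```

Emit:
drive_tool --series '[[[0, 0, 0, 0, 0, 0, 0], [0, 0, 0, 0, 0, 2, 0], [0, 0, 0, 0, 0, 4, 0], [0, 0, 0, 0, 0, 6, 0], [0, 0, 0, 0, 0, 6, 0]]]'

```text
t: 25.33
eef_pos: [0.5276, 0.2206, 0.1674]
eef_rot: [-0.05, 0.703, 0.051, 0.707]
contact_force: [0.1, 0.2, 0.9]
width: 0.0
```

```bash
python3 n.py n3; python3 - <<'E'
from h import *
i=cams.camera_info("top"); t=cams.snapshot("top")
for n in ["cylinder","jar","beaker","bottle"]: print(n,[(r["location"],round(r["confidence"],2)) for r in finder.find_in("top",n)][:2])
s=cams.snapshot("scene")
for n in ["cylinder","jar","beaker","bottle"]: print(n,[(r["location"],round(r["confidence"],2)) for r in finder.find_in("scene",n)][:2])
z=cv2.imread("pics/n3.png")
cv2.imwrite("pics/f.png",np.hstack([cv2.resize(z,(300,316)),cv2.resize(s[130:350,180:440],(374,316))]))
E
```

```text
t 25.43 pos [0.5265 0.2201 0.164 ] x [ 0.001  0.    -1.   ] jawdeg 8.2 q [0.33 0.42 1.55 0.   1.17 0.19] w 0.0001 F [-1.2  0.2 -0.5]
[302 216]
cylinder [([202.1, 317.4], 0.65)]
jar []
beaker [([153.2, 232.4], 0.88)]
bottle [([142.2, 431.2], 0.96)]
cylinder [([231.4, 318.0], 0.69)]
jar [([288.9, 377.6], 0.48)]
beaker [([304.0, 332.8], 0.94)]
bottle [([190.0, 218.7], 0.96)]
```

View pics/f.png

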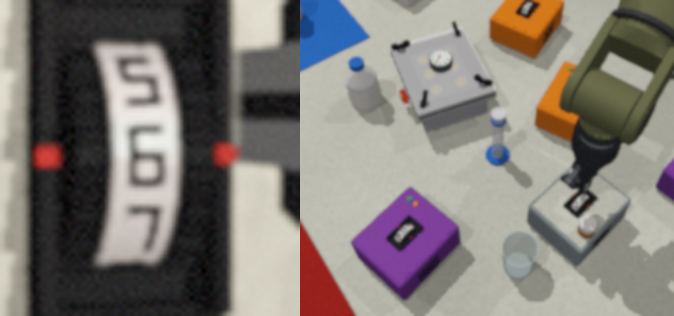

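The wheel shows 6, centred between the red marks. The bottle, beaker, cylinder and jar are all standing where they were, and the gripper is clear.

```bash
python3 -c "
from bench import env
print(env.close_job())"
```

```text
the job is handed in; nothing more can be done
None
```

The chamber is sealed and the pump timer shows 6. I handed the job in at about 25.5 s.

- **Screws:** I tightened them in the order a, c, d, b, so the a–c diagonal was done before d and b. Each was turned until the twisting moment at the wrist rose from about 0 to 1.2–1.5 N m, which marks the stop. A later top view showed the wings had turned about 63° (a), 55° (c), 58° (d) and 60° (b), all within the expected 49–69°.
- **Screw c:** The grip was slightly off-centre there, and the force on the tool reached roughly 55 N in all. I re-centred it before finishing, and it stayed under the 120 N limit.
- **Timer:** The wheel started at 2, and I rolled it four single clicks away from the robot with 4–11 N of pressure. The last close-up shows 6 centred between the red marks, with the gripper lifted clear.
- **Bystanders:** The final scene picture shows the bottle, beaker, cylinder and jar upright in place, within a few pixels of where they were found at the start. The finder missed the jar in the last top picture but found it in the scene picture.

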